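# Cover the parcel-seal tray with its pinned lid

## Robot

A 6-joint arm with a two-finger parallel gripper is mounted at the origin on the work surface. World frame = base frame: x ahead of the robot, y to its left, z up, the work surface at z = 0. Lengths are in mm, angles in rad, forces in N, time in s.
With the tool pointing down it reaches from about 350 to 775 mm from the base axis. Payload 7.3 kg.
Tool frame: the origin (TCP) lies midway between the tips of the shut fingers; the grasp point (between the pads) lies 19 mm behind it; z points along the fingers, y is the line along which they close (so a half turn about z gives the same grasp; the last joint's range is limited). The gripper opens to 92 mm and grips with 3 to 60 N. Pads are 19 mm wide; open, the fingers measure 130 mm over their backs; the gripper's body (75 mm by 190 mm) begins 47 mm behind the grasp point.
Start: joints at [0.985, 0.342, 1.524, -0, 1.275, -0.146], TCP at [223.514, 475.068, 191.641] pointing down, gripper open.
Joint ranges: [-2.53, 2.53], [-0.77, 2.02], [0.04, 2.7], [-1, 4.14], [0.28, 2.66], [-3.11, 3.11]. Speed limits (rad/s): [2.57, 2.57, 3.14, 3.14, 3.14, 3.14].

## Interface

Orientations are given as [roll, pitch, yaw] about the fixed x, y, z axes, in that order (R = Rz(yaw) Ry(pitch) Rx(roll)).
In Python, from plant import readout, vision, order, models gives the robot as it stands. The module is installed in compiled form; this text tells all that it offers.
- The arm moves only by the tool step_arm, never from a script. Its argument "series" is text: rows parted by semicolons, each of 7 numbers parted by spaces: the gripper's target within -1 to 1 (shut at 1, half-way at 0, fully open at -1), then the shift along the tool's x, y, z each as a share of 80 mm, from -1 to 1, then the turn, a rotation vector about the tool's x, y, z each as a share of 2 pi rad, from -1 to 1. In form: jaw x y z ax ay az; .... A call has 1 to 20 rows; each row is the pose to reach, as a shift and turn from the pose commanded when the call began, along the tool's axes at that moment, turning the shorter way round; what a row does not reach only later rows make up. A row lasts 1/10 s, in which the tool goes at most 50 mm and 8.59 degrees, less where a joint would pass 70% of its speed; a pose out of reach is approached as far as the arm can. A call with a number of a shift or a turn outside -1 to 1 is refused whole. A call with a gripper value outside its range is refused whole. The fingers move at their own pace and stop on an object; the grip force is fixed at half the most. Time passes only in rows, so rows that repeat a pose let the fingers close. It gives the time, the measured TCP pose, the force, the opening and the grip force at its end, in the units of the state.
- readout.get_obs(): the state, without advancing time (a new reading comes with each control period).
- vision.capture(name): name is "scene" or "top" or "wrist"; returns a dict with "frame" (400x640x3 uint8, red, green, blue), "depth" (400x640 float32, mm along the optical axis (not along the pixel's ray), 0 where there is no reading), "fovy" (degrees; the focal length in pixels is half the picture's height over the tangent of half this angle, whatever the lens; pixels are square), "cx", "cy" (the principal point, pixels), "k1" (the pictures are not rectified: a ray, as slopes to the right and down, at radius r is drawn at 1 + k1 r^2 times it, then the intrinsics apply), "rvec" (rotation vector, rad) and "tvec" (3), from world to camera coordinates, as OpenCV has them; the wrist camera has in their place "mount" (4x4, takes a point from camera to tool coordinates, whose origin is the TCP and whose axes are the flange's). Camera axes: x right, y down, z forward; pixel columns grow to the right and rows downward; lengths in mm; the calibration is good to about 2 mm. A picture is of the moment at which its call begins: read the wrist's pose just before it.
- order.close_job(): hands the job in; it is judged then, once.
Trained networks look in a picture, given as the dict that the camera call returned (one of the last four; its "shot" number tells which), for a name from the list of things; names that differ only in an ending like _2 or _b are one class to them, and where a whole thing is asked for, a point or a joint stands for the part that bears it (a point fixed in the world has none). Each returns a list of dicts, best first, with "p" (0 to 1); they miss things now and then, are a little off and sometimes report something else, mostly with a low value. They report only what shows in the picture. A call takes as long as a camera call. They do not tell look-alikes from the thing itself.
- models.look_for(picture, thing): "position" ([column, row] in pixels, amid what is visible of it).
- models.pinpoint(picture, thing): "position" ([column, row] in pixels: a listed point, or the origin of a listed thing).
The state is a dict: "time": time; "joint_positions": joint angles; "dq": joint speeds; "tau": joint torques, N m; "tool_pos": TCP position; "tcp_rot": TCP orientation; "contact_force": force on the tool from outside, world axes, zero at the start; "moment": the same for the moment, N m; "grip_width": finger opening in mm; "finger_force": force on a finger pad.
Only numpy, scipy, OpenCV 4.12 (cv2) and the standard library are available. Lean on these libraries where they do the work, as an engineer would, in place of code of your own. Each camera call takes 0.05 s, during which the arm holds its last target. There are 200 camera calls.

## Task

Close the open tray of brass parcel seals with its own wooden lid, the long one with a hole near each end: pick it up by its grip block, keep it level, and lower it so that both steel pins of the tray come up through the two holes together. Bring it all the way down onto the rim before you let go, so that it is not dropped and lies flat and fully home. Leave the short lid and the brown jar where they stand.

Things in the scene. Friction and masses are not known exactly. Their poses are not given: they have to be found in the camera images.
- lid_grip (a point): Long wooden lid, 200 x 96 x 12 mm plate lying flat, 30 mm through holes on its centre line 75 mm either side of the middle; upright grip block on top, 80 long (along the lid) x 22 wide x 50 mm tall. Point: block's centre, 37 mm above the underside, 25 above the plate's top. x along lid and block, y across (pinch along y), z up. Fits either way round; 0.15-0.31 kg.
- tray: Open wooden tray of brass seals, fixed, 210 x 106 mm, flat rim 50 mm high. Two steel pins on its centre line, 75 mm either side of the middle: 14 mm thick for 14 mm above the rim, then tapering to a 5 mm tip 32 mm above the rim. Origin: centre of its underside on the table; x along its length through both pins, z up. Lid home: its grip point 87 mm above this origin.
- short_lid_grip (a point): Bystander: shorter lid of another tray, same wood, 130 x 96 x 12 mm, no holes, the same grip block. Point: centre of its grip block, 37 mm above its underside; x along its length. Leave it.
- jar_mid (a point): Bystander: squat brown glass jar with cork stopper, 72 mm in diameter, 75 mm high, beyond the lids. Point: half-way up its axis. Leave it.
Not all that is in view belongs to the job. Leave any turquoise look-alike of the tray alone.

How it is judged:
By the outcome, as a careful person would: the job done as asked, in the order asked, and still so for the second after the job is handed in, with the robot touching nothing.
It also fails if it takes over 48 s, if anything falls off the work surface, if the arm or the gripper's body presses on something with over 40 N, if the wrist force passes 120 N, or if a joint passes its speed limit or range.

## Working session

There is one attempt and no reset: what is moved stays moved. The work goes in short steps, Python scripts to look and compute and a tool call to move; the robot and the scene stay as the last step left them, time stands still between calls to the robot, and variables do not carry over. Pictures are saved under pics/ and viewed, at most 10 in all, crops included, and the job is handed in when it is done.

Besides the shell and the picture viewer there is one more tool, called after "Request:" as name(argument=value, ...), one argument or row to a line, values as JSON. step_arm: Moves the arm, as the interface text tells. Shift numbers are shares of 80 mm and turn numbers shares of 2 pi rad, none past 1 either way. Its arguments: {"type":"object","properties":{"series":{"type":"string"}},"required":["series"]}

```bash
mkdir -p pics
cat > h.py <<'E'
import numpy as np, cv2
from scipy.spatial.transform import Rotation as R
from plant import readout, vision, order, models
def pose():
    s=readout.get_obs(); return np.array(s["tool_pos"]),R.from_euler('xyz',s["tcp_rot"])
def cam(name):
    p,r=pose(); c=vision.capture(name)
    if "mount" in c:
        T=np.eye(4);T[:3,:3]=r.as_matrix();T[:3,3]=p; M=T@np.array(c["mount"]); c["Rw"]=M[:3,:3];c["o"]=M[:3,3]
    else:
        A=cv2.Rodrigues(np.array(c["rvec"],float))[0]; c["Rw"]=A.T;c["o"]=-A.T@np.array(c["tvec"]).ravel()
    return c
def K(c):
    h=c["frame"].shape[0]; f=h/2/np.tan(np.radians(c["fovy"])/2)
    return np.array([[f,0,c["cx"]],[0,f,c["cy"]],[0,0,1.]])
def rays(c,uv):
    u=cv2.undistortPoints(np.array(uv,float).reshape(-1,1,2),K(c),np.array([c["k1"],0,0,0.])).reshape(-1,2)
    return np.c_[u,np.ones(len(u))]
def atz(c,uv,z):
    d=rays(c,uv)@c["Rw"].T; return c["o"]+d*((z-c["o"][2])/d[:,2])[:,None]
def cloud(c):
    v,u=np.mgrid[0:400,0:640]; uv=np.c_[u.ravel(),v.ravel()]
    return ((rays(c,uv)*c["depth"].reshape(-1,1))@c["Rw"].T+c["o"]).reshape(400,640,3)
def save(c,n): cv2.imwrite(f"pics/{n}.png",c["frame"][:,:,::-1])
E
python3 - <<'E'
from h import *
for n in("top","scene"):
    c=cam(n); save(c,n+"0"); P=cloud(c)
    for t,z in(("lid_grip",37),("tray",0),("short_lid_grip",37),("jar_mid",37)):
        for f in(models.pinpoint,models.look_for):
            for d in f(c,t)[:3]:
                print(n,t,f.__name__,round(d["p"],2),np.round(d["position"]),atz(c,[d["position"]],z)[0].round(), P[int(d["position"][1]),int(d["position"][0])].round())
E
```

```text
top lid_grip call 0.71 [368. 186.] [ 519. -258.   37.] [ 514. -255.   60.]
top lid_grip call 0.97 [366. 189.] [ 512. -253.   37.] [ 510. -249.   58.]
top tray call 0.92 [153. 141.] [743. 352.   0.] [742. 349.   9.]
top tray call 0.66 [196. 310.] [241. 253.   0.] [244. 251.  14.]
top tray call 0.63 [465. 203.] [ 444. -536.    0.] [ 441. -527.   21.]
top tray call 0.81 [193. 310.] [243. 262.   0.] [245. 259.  13.]
top tray call 0.74 [469. 205.] [ 437. -547.    0.] [ 437. -538.   20.]
top tray call 0.68 [278. 204.] [506.  -1.   0.] [503.  -2.  16.]
top short_lid_grip call 0.82 [169. 226.] [474. 301.  37.] [470. 293.  61.]
top short_lid_grip call 0.97 [173. 228.] [468. 289.  37.] [466. 283.  58.]
top jar_mid call 0.91 [324. 114.] [ 747. -162.   37.] [ 732. -158.   75.]
scene lid_grip call 0.88 [281. 243.] [ 530. -250.   37.] [ 545. -262.   66.]
scene lid_grip call 0.63 [281. 251.] [ 554. -268.   37.] [ 552. -269.   37.]
scene lid_grip call 0.4 [401. 162.] [492. 271.  37.] [472. 294.  10.]
scene tray call 0.93 [343. 203.] [494.  15.   0.] [500.   5.  14.]
scene tray call 0.83 [472. 197.] [727. 369.   0.] [736. 349.  21.]
scene tray call 0.83 [180. 279.] [ 441. -533.    0.] [ 450. -535.   15.]
scene tray call 0.97 [350. 130.] [219. 278.   0.] [236. 257.  23.]
scene tray call 0.91 [178. 278.] [ 433. -537.    0.] [ 441. -539.   17.]
scene tray call 0.81 [342. 203.] [491.  14.   0.] [500.   5.  14.]
scene short_lid_grip call 0.96 [400. 151.] [449. 307.  37.] [466. 286.  60.]
scene short_lid_grip call 0.74 [401. 159.] [478. 282.  37.] [468. 290.  28.]
scene jar_mid call 0.74 [355. 275.] [ 744. -153.   37.] [ 759. -172.   74.]
scene jar_mid call 0.64 [353. 276.] [ 743. -159.   37.] [ 760. -177.   74.]
```

View pics/top0.png

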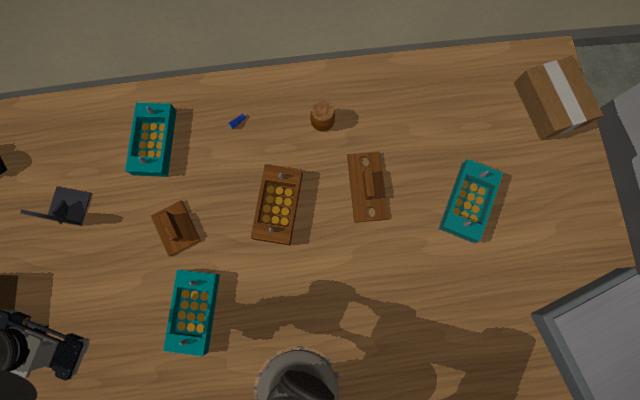

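View pics/scene0.png

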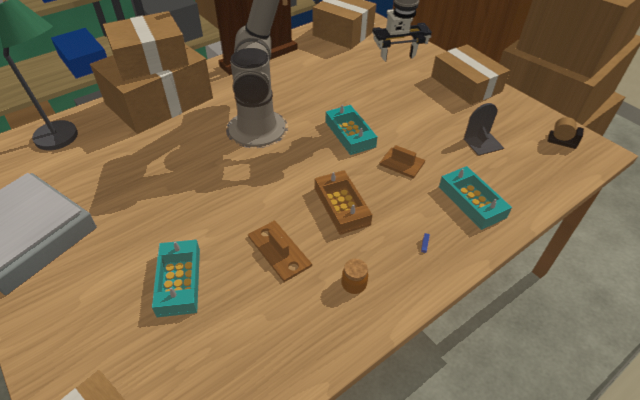

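The top view shows the wooden tray at about (278,204) with pins at (282,176) and (273,230). The long lid is at (368,187) with holes at (364,161) and (371,212), and the short lid is at (175,228). The jar is at (322,116), and there are three turquoise look-alikes. The scene view agrees.

Run:
```python
from h import *
c=cam("top")
a=atz(c,[[364,161],[371,212]],12);b=atz(c,[[282,174],[273,231]],70)
for q in(a,b):
    d=q[0]-q[1];print(q.round(),q.mean(0).round(),np.linalg.norm(d).round(),np.arctan2(d[1],d[0]).round(3))
P=cloud(c).reshape(-1,3);g=P[(P[:,2]>52)&(np.hypot(P[:,0]-515,P[:,1]+252)<70)]
r=cv2.minAreaRect(g[:,:2].astype(np.float32));print(len(g),r,g[:,2].max())
g=P[(P[:,2]>42)&(P[:,2]<56)&(np.hypot(P[:,0]-503,P[:,1])<130)]
r=cv2.minAreaRect(g[:,:2].astype(np.float32));print(len(g),r)
p,r=pose();print(p,r.as_matrix().round(3),readout.get_obs()["tcp_rot"])
# look-down yaw: tool x along lid
```

```text
[[ 600. -262.   12.]
 [ 449. -259.   12.]] [ 525. -261.   12.] 151.0 -0.014
[[574. -25.  70.]
 [422.  14.  70.]] [498.  -6.  70.] 157.0 -0.255
240 ((525.875732421875, -260.0013732910156), (21.91852378845215, 80.10521697998047), 88.22858428955078) 66.52126556767348
1575 ((501.5838928222656, 0.03443145751953125), (107.28702545166016, 211.80703735351562), 73.9576416015625)
[223.53083513 475.07553615 191.66184561] [[-0.905  0.426  0.   ]
 [ 0.426  0.905  0.   ]
 [-0.     0.    -1.   ]] [3.14143408e+00 2.80071389e-05 2.70179247e+00]
```

Request:
step_arm(
  series="-1 -1 -0.915 0 0 0 0;-1 -1 -0.915 0 0 0 0;-1 -1 -0.915 0 0 0 0",
)

```text
time: 1.25
tool_pos: [265.5, 371.3, 191.6]
tcp_rot: [-3.14, 0.001, 2.699]
contact_force: [0.2, 0.5, -0.9]
grip_width: 91.9
finger_force: 0.0
```

Request:
step_arm(
  series="-1 -1 -0.915 0 0 0 0;-1 -1 -0.915 0 0 0 0;-1 -1 -0.915 0 0 0 0",
)

```text
time: 1.55
tool_pos: [307.2, 271.4, 191.8]
tcp_rot: [-3.141, 0.001, 2.698]
contact_force: [-0.9, 0.6, 0.1]
grip_width: 91.9
finger_force: 0.0
```

Request:
step_arm(
  series="-1 -1 -0.915 0 0 0 0;-1 -1 -0.915 0 0 0 0;-1 -1 -0.915 0 0 0 0",
)

```text
time: 1.85
tool_pos: [348.9, 171.4, 191.9]
tcp_rot: [3.141, 0.001, 2.697]
contact_force: [-0.9, 1.1, -0.5]
grip_width: 92.3
finger_force: 0.0
```

Request:
step_arm(
  series="-1 -1 -0.915 0 0 0 0;-1 -1 -0.915 0 0 0 0;-1 -1 -0.915 0 0 0 0",
)

```text
time: 2.15
tool_pos: [390.4, 71.2, 191.8]
tcp_rot: [3.141, 0.002, 2.698]
contact_force: [-0.2, 0.0, -0.3]
grip_width: 92.0
finger_force: 0.0
```

Request:
step_arm(
  series="-1 -1 -0.915 0 0 0 0;-1 -1 -0.915 0 0 0 0;-1 -1 -0.915 0 0 0 0",
)

```text
time: 2.45
tool_pos: [431.7, -28.8, 191.6]
tcp_rot: [3.142, 0.002, 2.699]
contact_force: [-0.2, 0.4, -0.2]
grip_width: 92.0
finger_force: 0.0
```

Request:
step_arm(
  series="-1 -1 -0.915 0 0 0 -0.066;-1 -1 -0.915 0 0 0 -0.066;-1 -1 -0.915 0 0 0 -0.066;-1 -1 -0.915 0 0 0 -0.066",
)

```text
time: 2.85
tool_pos: [471.8, -126.7, 191.1]
tcp_rot: [3.141, -0.0, 3.117]
contact_force: [-0.0, 0.9, -0.5]
grip_width: 91.8
finger_force: 0.0
```

Request:
step_arm(
  series="-1 -0.6 -1 0 0 0 0;-1 -0.6 -1 0 0 0 0",
)

```text
time: 3.05
tool_pos: [517.9, -205.9, 192.0]
tcp_rot: [3.141, 0.0, 3.116]
contact_force: [1.0, -0.3, -0.6]
grip_width: 91.9
finger_force: 0.0
```

Request:
step_arm(
  series="-1 -0.08 -0.65 0 0 0 0;-1 -0.08 -0.65 0 0 0 0;-1 -0.08 -0.65 0 0 0 0;-1 -0.08 -0.65 0 0 0 0",
)

```text
time: 3.45
tool_pos: [522.1, -257.5, 191.6]
tcp_rot: [3.14, -0.0, 3.117]
contact_force: [-0.6, 0.3, 0.5]
grip_width: 91.9
finger_force: 0.0
```

```bash
cat > lid.py <<'E'
from h import *
import sys
c=cam("wrist"); save(c,sys.argv[1]); p,r=pose(); print(p.round(1),r.as_euler('xyz').round(4))
for d in models.pinpoint(c,"lid_grip")[:2]: print(d["p"],d["position"],atz(c,[d["position"]],37)[0].round(1))
P=cloud(c).reshape(-1,3)[(c["depth"]>0).ravel()]
for lo,hi in((55,68),(6,18)):
    g=P[(P[:,2]>lo)&(P[:,2]<hi)&(abs(P[:,0]-525)<140)&(abs(P[:,1]+260)<80)]
    if len(g)>20: print(len(g),np.median(g[:,2]),cv2.minAreaRect(g[:,:2].astype(np.float32)))
E
python3 lid.py w1
```

```text
[ 522.1 -257.6  191.8] [ 3.1407e+00 -1.0000e-04  3.1175e+00]
0.78 [315.6, 183.4] [ 528.8 -263.2   37. ]
1729 61.75135572408783 ((526.38720703125, -258.23077392578125), (21.354312896728516, 79.13157653808594), 88.9345932006836)
12215 11.914569161621785 ((527.2855224609375, -258.1570739746094), (96.52840423583984, 200.96107482910156), 88.13016510009766)
```

View pics/w1.png

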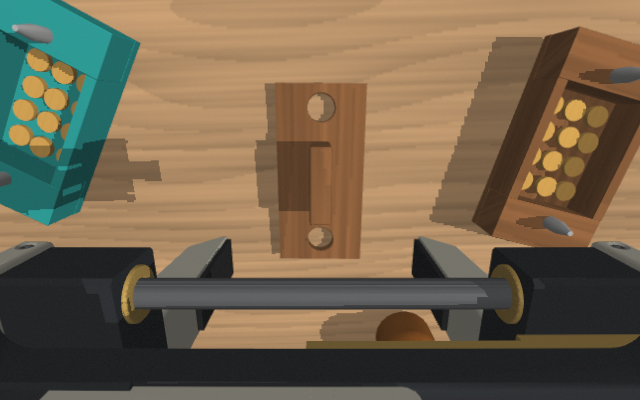

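The wrist view shows the long lid, with holes at (321,107) and (320,236) and its block at (320,183), centred between the open fingers. I'll descend and grip.

Request:
step_arm(
  series="-1 -0.05 -0.01 0.5 0 0 0;-1 -0.05 -0.01 1 0 0 0;-1 -0.05 -0.01 1 0 0 0",
)

```text
time: 3.85
tool_pos: [523.0, -257.5, 107.0]
tcp_rot: [3.136, -0.009, 3.117]
contact_force: [-1.1, 0.4, 0.3]
grip_width: 91.7
finger_force: 0.0
```

Request:
step_arm(
  series="-1 0 0 0.5 0 0 0;-1 0 0 0.8 0 0 0;-1 0 0 1 0 0 0;-1 0 0 1 0 0 0;-1 0 0 1 0 0 0",
)

```text
time: 4.35
tool_pos: [527.0, -261.0, 33.6]
tcp_rot: [-3.141, 0.002, 3.117]
contact_force: [0.0, -0.6, 0.5]
grip_width: 91.6
finger_force: 0.0
```

```bash
python3 lid.py w2
```

```text
[ 527.2 -261.3   33.9] [-3.1399e+00  2.8000e-03  3.1168e+00]
0.59 [323.0, 229.9] [ 525.3 -259.5   37. ]
4463 61.75881917348761 ((526.9353637695312, -241.82191467285156), (55.23931121826172, 79.9827651977539), 88.39341735839844)
29707 11.932732456780485 ((527.1173095703125, -258.5094299316406), (96.58904266357422, 201.10372924804688), 88.15602111816406)
```

Request:
step_arm(
  series="-1 0 0.035 0.08 0 0 0;-1 0 0.035 0.16 0 0 0;-1 0 0.035 0.16 0 0 0;-1 0 0.035 0.16 0 0 0",
)

```text
time: 4.85
tool_pos: [525.8, -258.0, 18.6]
tcp_rot: [3.141, -0.001, 3.116]
contact_force: [0.1, -0.2, 0.5]
grip_width: 91.7
finger_force: 0.0
```

Request:
step_arm(
  series="1 0 0 0 0 0 0;1 0 0 0 0 0 0;1 0 0 0 0 0 0;1 0 0 0 0 0 0;1 0 0 0 0 0 0;1 0 0 0 0 0 0;1 0 0 0 0 0 0;1 0 0 0 0 0 0;1 0 0 0 0 0 0;1 0 0 0 0 0 0",
)

```text
time: 5.85
tool_pos: [526.1, -258.4, 18.8]
tcp_rot: [-3.141, 0.0, 3.117]
contact_force: [-0.0, -1.1, -0.4]
grip_width: 21.2
finger_force: 30.0
```

Request:
step_arm(
  series="1 0 0 -0.2 0 0 0;1 0 0 -0.6 0 0 0;1 0 0 -1 0 0 0;1 0 0 -1 0 0 0",
)

```text
time: 6.25
tool_pos: [528.2, -259.5, 102.9]
tcp_rot: [-3.138, 0.007, 3.117]
contact_force: [0.1, -0.8, -2.2]
grip_width: 21.5
finger_force: 30.0
```

Request:
step_arm(
  series="1 0 0 -0.5 0 0 0;1 0 0 -1 0 0 0;1 0 0 -1 0 0 0;1 0 0 -1 0 0 0",
)

```text
time: 6.65
tool_pos: [525.6, -257.9, 177.9]
tcp_rot: [3.141, -0.001, 3.116]
contact_force: [-1.0, -0.5, -4.1]
grip_width: 21.4
finger_force: 30.0
```

Request:
step_arm(
  series="1 0 0.5 0 0 0 0.02;1 0 1 0 0 0 0.039;1 0 1 0 0 0 0.039;1 0 1 0 0 0 0.039;1 0 1 0 0 0 0.039;1 0 1 0 0 0 0.039",
)

```text
time: 7.25
tool_pos: [527.6, -179.0, 177.9]
tcp_rot: [3.141, -0.001, 2.871]
contact_force: [0.1, -0.2, -2.7]
grip_width: 21.9
finger_force: 30.0
```

```bash
cat > tray.py <<'E'
from h import *
import sys
p,r=pose(); print(p.round(1),r.as_euler('xyz').round(4))
for n in sys.argv[2:]:
    c=cam(n); save(c,sys.argv[1]+n)
    P=cloud(c).reshape(-1,3)[(c["depth"]>0).ravel()]
    m=np.hypot(P[:,0]-501,P[:,1])<135
    g=P[(P[:,2]>45)&(P[:,2]<54)&m]
    if len(g)>20: print(n,len(g),np.median(g[:,2]),cv2.minAreaRect(g[:,:2].astype(np.float32)))
    g=P[(P[:,2]>58)&(P[:,2]<84)&m]
    a=g[g[:,0]>501];b=g[g[:,0]<501]
    for q in(a,b):
        if len(q): print(len(q),np.median(q,0).round(1),q.min(0).round(1),q.max(0).round(1))
E
python3 tray.py t1 wrist top
```

```text
[ 527.6 -179.   177.9] [ 3.1414e+00 -1.4000e-03  2.8709e+00]
wrist 12127 49.972966560214786 ((510.23834228515625, -1.4426422119140625), (108.13737487792969, 191.37132263183594), 74.09528350830078)
275 [570.7 -22.4  70.1] [566.2 -26.6  58.3] [579.7 -14.2  83.3]
397 [429.5  18.   70.6] [422.4  14.5  58. ] [435.9  24.9  83.5]
top 674 49.37366382328253 ((511.03668212890625, 31.801715850830078), (57.85173416137695, 213.1650848388672), 68.2424087524414)
17 [571.  -20.9  72.7] [566.8 -25.5  60.1] [577.8 -15.7  81.3]
```

View pics/t1wrist.png

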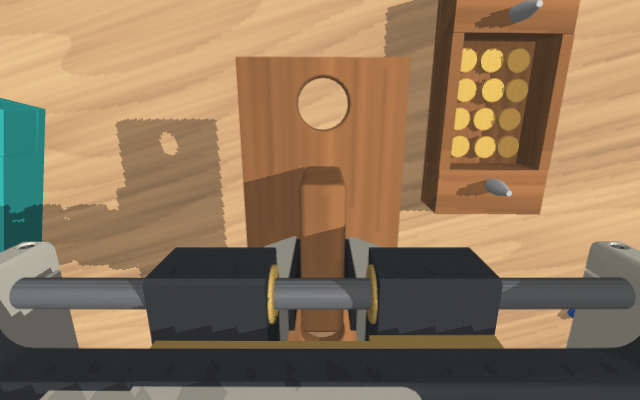

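The held lid is level, with its far hole at (323,103). The wooden tray is at the upper right with pin tips at about (540,3) and (509,193). Next I'll work out the exact lid offset in the hand and the tray pose.

```bash
cat > m.py <<'E'
from h import *
def held(c,p,r):
    P=cloud(c); T=(P-p)@r.as_matrix()          # tool coords
    z=T[...,2]; ok=c["depth"]>0
    # lid plate top: tool z ~ +7 ; x beyond block
    m=ok&(abs(z-7)<5)&(T[...,0]>12)&(abs(T[...,1])<60)&(T[...,0]<115)
    g=T[m]; A=np.c_[g[:,:2],np.ones(len(g))]; k=np.linalg.lstsq(A,g[:,2],rcond=None)[0]
    print("plate z=ax+by+c",k.round(4),len(g))
    print("plate rect(tool)",cv2.minAreaRect(g[:,:2].astype(np.float32)),"xmax",np.percentile(g[:,0],99.5).round(1))
    m=(m*255).astype(np.uint8)
    for h in cv2.findContours(m,cv2.RETR_CCOMP,cv2.CHAIN_APPROX_NONE)[0]:
        if 800<cv2.contourArea(h)<6000:
            W=atz(c,h[:,0,:],(p+r.apply([75,0,k[2]]))[2]); q=(W-p)@r.as_matrix()
            e,rad=cv2.minEnclosingCircle(q[:,:2].astype(np.float32)); print("hole tool xy",np.round(e,2),"rad",round(rad,2),"mean",q.mean(0).round(2))
E
python3 - <<'E'
from m import *
p,r=pose();c=cam("wrist");held(c,p,r)
P=cloud(c);f=c["frame"]
t=atz(c,[[541,3],[509,193]],82);d=t[0]-t[1];print("tips",t.round(1),t.mean(0).round(1),np.linalg.norm(d),np.arctan2(-d[1],-d[0]))
# rim region fit in tray frame from assumed pose
g=P[(abs(P[...,2]-50)<3)&(c["depth"]>0)&(np.hypot(P[...,0]-501,P[...,1])<130)]
for yaw in(-.27,-.28,-.29):
    s=(g[:,:2]-[501,0])@np.array([[np.cos(yaw),-np.sin(yaw)],[np.sin(yaw),np.cos(yaw)]])
    n=abs(s[:,0])<90
    print(yaw,"y lo/hi",np.percentile(s[n,1],[.2,1,99,99.8]).round(1),"x hi",np.percentile(s[:,0],[99,99.8]).round(1))
E
```

```text
plate z=ax+by+c [ 1.6000e-03 -3.0000e-04  6.8733e+00] 21063
plate rect(tool) ((55.927120208740234, 1.1484031677246094), (96.31584930419922, 87.80844116210938), 89.98633575439453) xmax 99.1
hole tool xy [74.26  1.53] rad 15.33 mean [74.38  1.5   6.87]
tips [[429.7  23.2  82. ]
 [574.  -19.   82. ]] [501.9   2.1  82. ] 150.26318948631538 -0.2840908494670432
-0.27 y lo/hi [-52.9 -52.3  53.8  54.7] x hi [103.4 104.7]
-0.28 y lo/hi [-52.5 -52.1  53.8  54.5] x hi [103.4 104.4]
-0.29 y lo/hi [-52.8 -52.4  54.   55. ] x hi [103.4 104.3]
```

Request:
step_arm(
  series="1 0.23 0.5 0 0 0 0.002;1 0.46 1 0 0 0 0.002;1 0.46 1 0 0 0 0.002",
)

```text
time: 7.7
tool_pos: [512.6, -87.2, 178.9]
tcp_rot: [3.14, -0.002, 2.862]
contact_force: [-0.9, -0.2, -3.4]
grip_width: 21.6
finger_force: 30.0
```

Request:
step_arm(
  series="1 0.23 0.5 0 0 0 0;1 0.46 1 0 0 0 0;1 0.46 1 0 0 0 0;1 0.46 1 0 0 0 0",
)

```text
time: 8.1
tool_pos: [501.1, -4.0, 179.1]
tcp_rot: [-3.141, 0.001, 2.861]
contact_force: [0.0, -0.1, -3.0]
grip_width: 21.4
finger_force: 30.0
```

Request:
step_arm(
  series="1 0 0.07 0.4 0 0 0;1 0 0.07 0.6 0 0 0;1 0 0.07 0.6 0 0 0;1 0 0.07 0.6 0 0 0;1 0 0.07 0.6 0 0 0",
)

```text
time: 8.6
tool_pos: [503.4, 0.3, 131.9]
tcp_rot: [3.141, 0.002, 2.858]
contact_force: [0.9, -0.1, -3.2]
grip_width: 21.6
finger_force: 30.0
```

Run:
```python
from m import *
p,r=pose();print(p.round(1),r.as_euler('xyz').round(4));c=cam("wrist");held(c,p,r);save(c,"t2")
Y=-0.282;o=np.array([501.4,1.5]);x=np.array([np.cos(Y),np.sin(Y)])
print("pins tool",[((np.r_[o+s*75*x,82]-p)@r.as_matrix()).round(1) for s in(1,-1)])
```

```text
[5.034e+02 3.000e-01 1.319e+02] [3.1414e+00 2.3000e-03 2.8579e+00]
plate z=ax+by+c [ 1.3000e-03 -2.0000e-04  6.8872e+00] 21070
plate rect(tool) ((55.843040466308594, 1.2083587646484375), (87.71633911132812, 96.46412658691406), 0.043292731046676636) xmax 99.2
hole tool xy [74.52  1.38] rad 15.19 mean [74.72  1.36  6.89]
pins tool [array([-72.6,   0.7,  50.1]), array([77.4,  0.4, 49.8])]
```

View pics/t2.png

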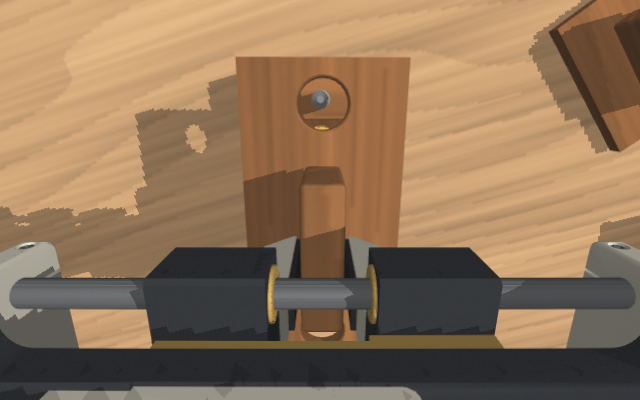

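The far pin is visible through the lid hole at (321,99), slightly up-left of centre at (323,103).

```bash
python3 - <<'E'
from m import *
p,r=pose();c=cam("wrist");s=c["frame"][80:125,300:350].astype(int)
gray=(s.max(2)-s.min(2)<35)&(s.sum(2)>200);P=cloud(c)[80:125,300:350];v,u=np.nonzero(gray&(abs(P[...,2]-70)<16))
print(len(u),u.mean()+300,v.mean()+80)
q=P[v,u];print("z",q[:,2].min(),q[:,2].max());T=(q-p)@r.as_matrix();k=q[:,2]>78
print("pin tool mean",T.mean(0).round(1),"top",T[k].mean(0).round(1),"rng",T.min(0).round(1),T.max(0).round(1))
print(((atz(c,[[321,100]],82)[0]-p)@r.as_matrix()).round(1))
E
python3 tray.py t3 scene
```

```text
267 320.3445692883895 99.10112359550561
z 63.69995697049836 83.20383601639224
pin tool mean [77.4 -0.2 58. ] top [77.6 -0.2 50.8] rng [71.2 -6.4 48.6] [83.8  6.1 68.1]
[76.7  0.3 49.8]
[503.2   0.7 131.9] [3.1413e+00 2.2000e-03 2.8583e+00]
scene 593 50.526207759748104 ((502.48150634765625, 1.0660552978515625), (108.16706085205078, 214.35960388183594), 73.67607879638672)
27 [576.4 -21.4  69.1] [567.4 -25.5  58.7] [611.5   2.8  83.9]
```

```bash
python3 -c "
import cv2;i=cv2.imread('pics/t3scene.png')[140:260,270:430];cv2.imwrite('pics/t3c.png',cv2.resize(i,None,fx=5,fy=5,interpolation=cv2.INTER_CUBIC))"
```

```text
(no output)
```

View pics/t3c.png

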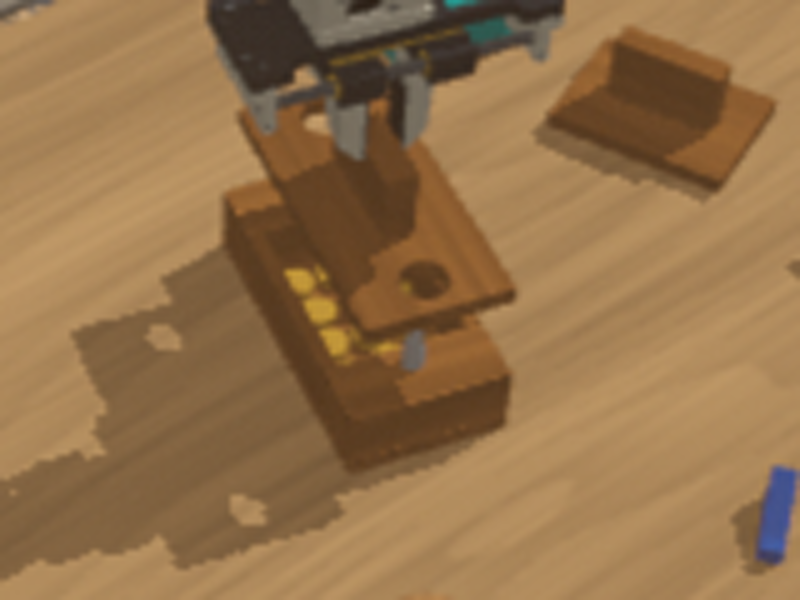

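The lid is above the tray with the near pin under its hole. I'll correct by a few mm and lower in stages.

Request:
step_arm(
  series="1 0.035 -0.015 0 0 0 0;1 0.035 -0.015 0.15 0 0 0;1 0.035 -0.015 0.3 0 0 0;1 0.035 -0.015 0.45 0 0 0;1 0.035 -0.015 0.45 0 0 0;1 0.035 -0.015 0.45 0 0 0;1 0.035 -0.015 0.45 0 0 0",
)

```text
time: 9.45
tool_pos: [499.9, 0.8, 95.6]
tcp_rot: [3.141, 0.001, 2.859]
contact_force: [1.2, 0.0, -2.7]
grip_width: 21.6
finger_force: 30.0
```

```bash
cat > chk.py <<'E'
from m import *
import sys
p,r=pose();print(p.round(1),r.as_euler('xyz').round(4));c=cam("wrist");held(c,p,r);P=cloud(c);T=(P-p)@r.as_matrix()
s=c["frame"].astype(int);m=(s.max(2)-s.min(2)<35)&(s.sum(2)>200)&(P[...,2]>54)&(P[...,2]<86)&(np.hypot(T[...,0]-75,T[...,1])<15)
q=T[m];print("pin",len(q),q.mean(0).round(1),q.min(0).round(1),q.max(0).round(1))
c=cam("scene");i=c["frame"][140:260,270:430,::-1];cv2.imwrite(f"pics/{sys.argv[1]}.png",cv2.resize(i,None,fx=5,fy=5,interpolation=cv2.INTER_CUBIC))
E
python3 chk.py c1
```

```text
[499.9   0.8  95.6] [3.1413e+00 1.4000e-03 2.8590e+00]
plate z=ax+by+c [ 1.8000e-03 -3.0000e-04  6.8589e+00] 21088
plate rect(tool) ((55.921791076660156, 1.2492828369140625), (96.51964569091797, 87.80419158935547), 89.99409484863281) xmax 99.2
hole tool xy [74.52  1.39] rad 15.18 mean [74.73  1.37  6.86]
pin 369 [74.   0.5 22.1] [67.3 -6.1 12.6] [80.9  7.3 32.4]
```

View pics/c1.png

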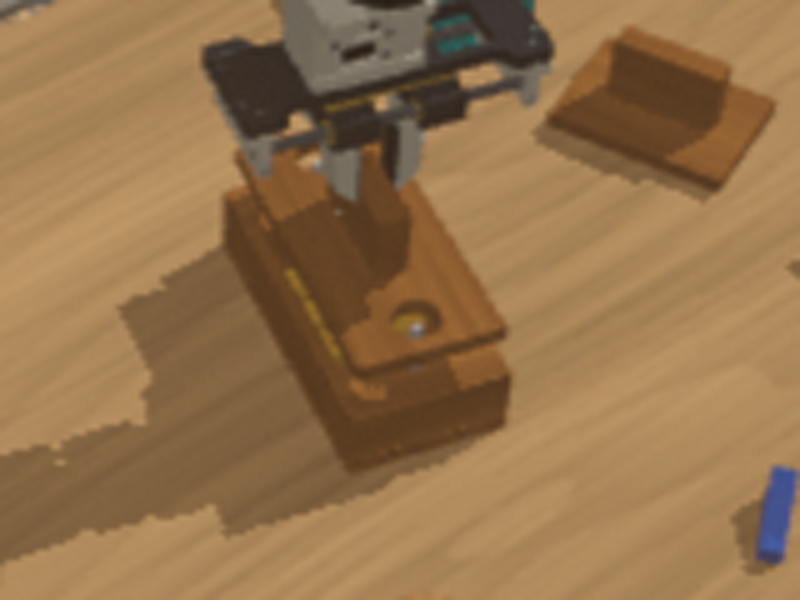

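Both pins are now entering their holes, with the near tip at (415,328) inside its hole and the far pin centred within 1 mm. Continuing down.

Request:
step_arm(
  series="1 0 -0.01 0.1 0 0 0;1 0 -0.01 0.2 0 0 0;1 0 -0.01 0.28 0 0 0;1 0 -0.01 0.28 0 0 0;1 0 -0.01 0.28 0 0 0;1 0 -0.01 0.28 0 0 0",
)

```text
time: 10.15
tool_pos: [499.4, 0.1, 72.5]
tcp_rot: [3.141, 0.0, 2.859]
contact_force: [-0.7, 0.4, -1.7]
grip_width: 21.2
finger_force: 30.0
```

```bash
python3 chk.py c2
```

```text
[4.994e+02 1.000e-01 7.250e+01] [3.1415e+00 4.0000e-04 2.8589e+00]
plate z=ax+by+c [ 1.4000e-03 -4.0000e-04  6.8627e+00] 21248
plate rect(tool) ((55.90637969970703, 1.2491874694824219), (96.3272933959961, 87.79468536376953), 89.99549865722656) xmax 99.1
hole tool xy [74.53  1.37] rad 15.2 mean [74.72  1.37  6.86]
pin 464 [73.8  1.2 -0.9] [ 67.   -5.4 -10.9] [80.3  7.8  9.6]
```

Request:
step_arm(
  series="1 0 0 0.015 0 0 0;1 0 0 0.03 0 0 0;1 0 0 0.04 0 0 0;1 0 0 0.045 0 0 0;1 0 0 0.045 0 0 0;1 0 0 0.045 0 0 0",
)

```text
time: 10.85
tool_pos: [499.1, 0.1, 68.8]
tcp_rot: [3.142, -0.0, 2.859]
contact_force: [-1.2, -0.8, -1.6]
grip_width: 21.8
finger_force: 30.0
```

Request:
step_arm(
  series="1 0 0 0.005 0 0 0;1 0 0 0.008 0 0 0;1 0 0 0.008 0 0 0;1 0 0 0.008 0 0 0",
)

```text
time: 11.25
tool_pos: [499.1, 0.1, 68.8]
tcp_rot: [3.142, 0.0, 2.859]
contact_force: [-2.3, 0.5, 4.7]
grip_width: 21.7
finger_force: 30.0
```

Request:
step_arm(
  series="-1 0 0 0 0 0 0;-1 0 0 0 0 0 0;-1 0 0 0 0 0 0;-1 0 0 0 0 0 0;-1 0 0 0 0 0 0;-1 0 0 0 0 0 0;-1 0 0 0 0 0 0;-1 0 0 0 0 0 0",
)

```text
time: 12.05
tool_pos: [499.2, 0.1, 68.2]
tcp_rot: [3.142, 0.0, 2.859]
contact_force: [-0.2, 0.2, -0.4]
grip_width: 81.1
finger_force: 0.0
```

Request:
step_arm(
  series="-1 0 0 -0.2 0 0 0;-1 0 0 -0.6 0 0 0;-1 0 0 -1 0 0 0;-1 0 0 -1 0 0 0;-1 0 0 -1 0 0 0",
)

```text
time: 12.55
tool_pos: [499.3, 0.1, 148.5]
tcp_rot: [3.141, 0.001, 2.859]
contact_force: [-0.9, 0.7, 0.2]
grip_width: 92.1
finger_force: 0.0
```

Request:
step_arm(
  series="-1 0 0 -0.5 0 0 0;-1 0 0 -1 0 0 0;-1 0 0 -1 0 0 0;-1 0 0 -1 0 0 0;-1 0 0 -1 0 0 0",
)

```text
time: 13.05
tool_pos: [498.1, 0.3, 226.2]
tcp_rot: [-3.141, -0.004, 2.859]
contact_force: [-0.4, 0.1, 0.0]
grip_width: 91.9
finger_force: 0.0
```

Run:
```python
from h import *
c=cam("wrist");save(c,"end");P=cloud(c)
g=P[(abs(P[...,2]-62)<6)&(np.hypot(P[...,0]-501,P[...,1])<125)&(c["depth"]>0)]
A=np.c_[g[:,:2]-[501,1],np.ones(len(g))];k=np.linalg.lstsq(A,g[:,2],rcond=None)[0];print(k.round(4),len(g),cv2.minAreaRect(g[:,:2].astype(np.float32)))
```

```text
[7.00000e-04 9.00000e-04 6.19017e+01] 13368 ((500.5697021484375, 1.2747955322265625), (96.28134155273438, 200.9509735107422), 73.65625762939453)
```

View pics/end.png

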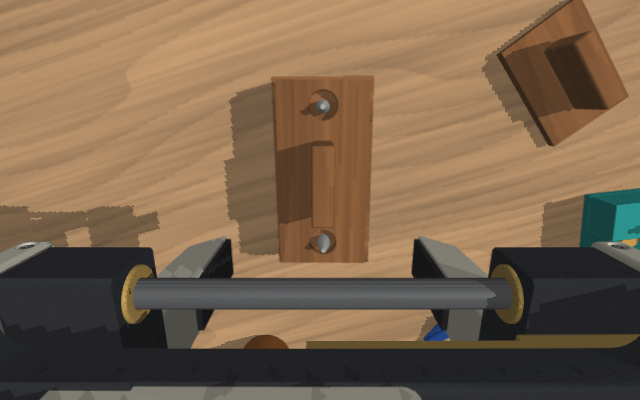

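The lid lies flat on the tray, with its plate top at 61.9 mm and slope under 0.001. Both pins stand through their holes at (321,105) and (322,242), and the bystanders are untouched.

```bash
python3 -c "
from plant import order
print(order.close_job())"
```

```text
the job is handed in; nothing more can be done
None
```

The long lid is fully home and flat on the wooden tray, with both pins through its holes; it was let go only after it touched the rim, the short lid and jar were not touched, and the job was handed in at about 13 s.

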